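# Restock the socket carrier and lift it level

## Robot

A 6-joint arm with a two-finger parallel gripper is mounted at the origin on the work surface. World frame = base frame: x ahead of the robot, y to its left, z up, the work surface at z = 0. Lengths are in m, angles in degrees, forces in N, time in s.
With the tool pointing down it reaches from about 0.35 to 0.925 m from the base axis. Payload 6.4 kg.
Tool frame: the origin (TCP) lies at the very end of the fingers, on their centre line; the grasp point (between the pads) lies 19 mm behind it; z points along the fingers, x is the direction in which the jaws open and shut, and the axes are right-handed (so a half turn about z gives the same grasp; the last joint's range is limited). The gripper opens to 94 mm and grips with 3 to 60 N. Pads are 16 mm wide; open, the fingers measure 119 mm over their backs; the gripper's body (75 mm by 177 mm) begins 78 mm behind the grasp point.
Start: joints at [62.676, 14.043, 89.255, -0, 76.702, -9.975], TCP at [0.194, 0.62, 0.205] pointing down, gripper open.
Joint ranges: [-179.41, 179.41], [-58.25, 129.5], [7.25, 145.43], [-54.29, 234.29], [11.92, 165.04], [-157.13, 157.13]. Speed limits (degrees/s): [147.25, 147.25, 180, 180, 180, 180].

## Interface

Orientations are given as a 3x3 rotation matrix whose columns are the frame's x, y, z axes.
In Python, from plant import arm gives the robot as it stands. The module is installed in compiled form; this text tells all that it offers.
- The arm moves only by the tool drive_tool, never from a script. Its arguments are lists of equal length, an entry for each row: "rot": the turn, a rotation vector about the tool's x, y, z in units of 6 degrees (1.0 is 6 degrees), a list of three; "offset": the shift along the tool's x, y, z in units of 60 mm (1.0 is 60 mm), a list of three; "claw": the opening in per cent of the stroke, from 0 (shut) to 100 (fully open). In form: {"rot": [[ax, ay, az], ...], "offset": [[dx, dy, dz], ...], "claw": [claw, ...]}. A call has 1 to 8 rows; each row is the pose to reach, as a shift and turn from the pose commanded when the call began, along the tool's axes at that moment; what a row does not reach only later rows make up. A row lasts 1/8 s, in which the tool goes at most 62.5 mm and 10.7 degrees, less where a joint would pass 70% of its speed; a pose out of reach is approached as far as the arm can. A call with a gripper value outside its range is refused whole. The fingers move at their own pace and stop on an object; "newtons" is the grip in N (left out, the last holds). Time passes only in rows, so rows that repeat a pose let the fingers close. It gives the time, the measured TCP pose, the force and the opening at its end, in the units of the state.
- arm.sense(): the state, without advancing time (a new reading comes with each control period).
- arm.get_image(name): name is "scene" or "top"; returns a dict with "img" (400x640x3 uint8, blue, green, red), "K" (3x3 intrinsics, pixels), "world_to_cam" (4x4, takes a point from world to camera coordinates). Camera axes: x right, y down, z forward; pixel columns grow to the right and rows downward; lengths in m; the calibration is good to about 2 mm. A picture is of the moment at which its call begins. There is no depth.
- arm.sign_off(): hands the job in, once; it reports no verdict.
The state is a dict: "t": time; "q": joint angles; "qd": joint speeds; "joint_torque": joint torques, N m; "ee_pos": TCP position; "orientation": TCP orientation; "wrist_force": force on the tool from outside, world axes, zero at the start; "wrist_torque": the same for the moment, N m; "finger_gap": finger opening in m.
Only numpy, scipy, OpenCV 4.12 (cv2) and the standard library are available. Lean on these libraries where they do the work, as an engineer would, in place of code of your own. Each camera call takes 0.05 s, during which the arm holds its last target. There are 200 camera calls.

## Task

Two wrench sockets are standing loose on the workbench, one slim and one thick: set each into the empty well of the socket carrier that it fits, right down to the bottom, without dropping it in. Then take the carrier by its handle, lift it about 10 cm clear of the bench and keep it there steady and level with all six sockets still in their wells; finish while still holding it up. Leave the ratchet, the paint tin and the spray can where they are.

Things in the scene. Friction and masses are not known exactly. Their poses are not given: they have to be found in the camera images.
- carrier: Grey plastic socket carrier, 204 (x) x 164 (y) x 120 mm high, 0.4 kg empty, 0.8 kg full; loose, any yaw. Origin: centre of underside, z up. Two blocks, centre lines y = +52 and -52 mm, deck 30 mm up, outer skirt 36 mm up, have 3 wells each at x = -58, 0, 58 mm, 3 mm wider than their sockets. Empty: the narrowest and the widest. Between the blocks: a low trough with a fixed steel bar, handle above.
- well_small (a point): Centre of the floor of the empty narrow well: 23 mm wide, 22 mm deep, mouth 22 mm above this point, chamfered 2 mm. At (-58, 52, 8) mm in the carrier; axes as the carrier's. The next socket stands 58 mm off along x (47 mm from its wall to this axis); fingers closing along the carrier's x fit and the gripper clears the handle.
- well_large (a point): Centre of the floor of the empty wide well: 33 mm wide, 22 mm deep, mouth 22 mm above this point, chamfered 2 mm. At (58, -52, 8) mm in the carrier; axes as the carrier's. The next socket stands 58 mm off along x (44 mm from its wall to this axis); fingers closing along the carrier's x fit and the gripper clears the handle.
- handle_mid (a point): Centre of the handle's grip bar, 110 mm above the carrier's underside; axes as the carrier's. The bar runs along x, 14 mm thick (y), 20 mm high (z), flat-sided, 180 mm free between two uprights 34 mm wide. 80 mm are free below the bar over the trough; it is 32 mm above the tops of seated sockets. The full carrier's centre of mass is within 10 mm of straight below this point.
- socket_small: The slim loose socket: plain bright steel, round, 20 mm diameter, 60 mm long, 0.05 kg, standing upright on the bench, open end up. Origin: centre of its underside, z up along its axis. Foot edge chamfered 1.5 mm. Seated in its well, its underside is on the well floor and 38 mm of it stand above the deck.
- socket_large: The thick loose socket: plain bright steel, round, 30 mm diameter, 60 mm long, 0.11 kg, standing upright on the bench, open end up. Origin: centre of its underside, z up along its axis. Foot edge chamfered 1.5 mm. Seated in its well, its underside is on the well floor and 38 mm of it stand above the deck.
- ratchet: Ratchet wrench about 190 mm long lying on the bench, not to be disturbed. Origin on its underside near the middle, x towards the head.
- tin: Closed paint tin, 100 mm diameter, 112 mm high, not to be disturbed. Origin: centre of its underside.
- spray: Spray can, 64 mm diameter, 186 mm high, not to be disturbed. Origin: centre of its underside.
- kept_22: Steel socket already in the carrier, 22 mm diameter, 60 mm long, in the well at (0, 52) mm of the carrier; it stays there. Origin: centre of its underside.
- kept_24: Steel socket already in the carrier, 24 mm diameter, 60 mm long, in the well at (58, 52) mm of the carrier; it stays there. Origin: centre of its underside.
- kept_25: Steel socket already in the carrier, 25 mm diameter, 60 mm long, in the well at (-58, -52) mm of the carrier; it stays there. Origin: centre of its underside.
- kept_27: Steel socket already in the carrier, 27 mm diameter, 60 mm long, in the well at (0, -52) mm of the carrier; it stays there. Origin: centre of its underside.
Not all that is in view belongs to the job. What is shaped like the socket_large but pink or purple is not meant.

How it is judged (in metres and radians):
On the way:
1. both loose sockets sit on the floors of their own wells while the carrier stands on the bench (distance between socket_small and well_small below 0.006 m and distance between socket_large and well_large below 0.006 m and height (world z) of carrier below 0.008 m and angle between carrier's own z axis and vertical below 0.05 rad), for 0.2 s.
At the end, for the whole second after the job is handed in: Carrier held by its handle in the gripper alone (within 80 mm of its middle), underside 60 to 180 mm up, tilt under 5 degrees, still (20 mm/s, 0.1 rad/s); both sockets within 6 mm of their own wells' floors, the other four still seated; ratchet, tin and spray can moved under 30 mm (distance between socket_small and well_small below 0.006 m and distance between socket_large and well_large below 0.006 m and z of kept_22 in the frame of carrier between 0.002 and 0.014 m and z of kept_24 in the frame of carrier between 0.002 and 0.014 m and z of kept_25 in the frame of carrier between 0.002 and 0.014 m and z of kept_27 in the frame of carrier between 0.002 and 0.014 m and height (world z) of carrier between 0.06 and 0.18 m and angle between carrier's own z axis and vertical below 0.09 rad and linear speed of carrier below 0.02 m/s and angular speed of carrier below 0.1 rad/s and contact force between carrier and the fingers above 3 N and distance between the grasp point and handle_mid below 0.08 m and contact force between carrier and ratchet below 0.3 N and contact force between carrier and tin below 0.3 N and contact force between carrier and spray below 0.3 N and distance of each of ratchet, tin, spray from where it was at the start of the episode below 0.03 m); the arm keeps its last pose, push and grip.
It fails at once if the carrier is tipped more than 0.25 rad (14 degrees) (angle between carrier's own z axis and vertical above 0.25 rad).
It fails at once if the ratchet, tin or spray can is pushed more than 30 mm (distance of any of ratchet, tin, spray from where it was at the start of the episode above 0.03 m).
It fails at once if the small socket is dropped into its well from more than about 40 mm (faster than 0.9 m/s at the well) (distance between socket_small and well_small below 0.03 m and linear speed of socket_small above 0.9 m/s).
It fails at once if the large socket is dropped into its well from more than about 40 mm (faster than 0.9 m/s at the well) (distance between socket_large and well_large below 0.03 m and linear speed of socket_large above 0.9 m/s).
It also fails if it takes over 72 s, if anything falls off the work surface, if the arm or the gripper's body presses on something with over 40 N, if the wrist force passes 120 N, or if a joint passes its speed limit or range.

## Working session

There is one attempt and no reset: what is moved stays moved. The work goes in short steps, Python scripts to look and compute and a tool call to move; the robot and the scene stay as the last step left them, time stands still between calls to the robot, and variables do not carry over. Pictures are saved under pics/ and viewed, about 8 in all and at most 12, crops included, and the job is handed in when it is done.

Besides the shell and the picture viewer there is one more tool, called in YAML: its name, and indented under it one key for each argument. drive_tool: Moves the arm, as the interface text tells. Its arguments: {"type":"object","properties":{"rot":{"type":"array","items":{"type":"array","items":{"type":"number"}}},"offset":{"type":"array","items":{"type":"array","items":{"type":"number"}}},"claw":{"type":"array","items":{"type":"number"}},"newtons":{"type":"number"}},"required":["rot","offset","claw"]}

```bash
mkdir -p pics
cat > h.py <<'E'
import numpy as np, cv2
from plant import arm
def cam(n,save=None):
    d=arm.get_image(n)
    if save: cv2.imwrite('pics/'+save,d['img'])
    return d
def ray(d,u,v,z):
    K,T=np.array(d['K']),np.array(d['world_to_cam'])
    R,t=T[:3,:3],T[:3,3]; c=-R.T@t
    r=R.T@np.linalg.solve(K,[u,v,1.]); return c+r*(z-c[2])/r[2]
def proj(d,p):
    T=np.array(d['world_to_cam']); q=np.array(d['K'])@(T[:3,:3]@np.array(p)+T[:3,3]); return q[:2]/q[2]
E
python3 - <<'E'
from h import *
s=arm.sense(); print({k:np.round(v,3).tolist() for k,v in s.items()})
for n in('scene','top'):
    d=cam(n,n+'0.png'); np.savez(n+'0.npz',**d); T=np.array(d['world_to_cam']); print(n,np.round(-T[:3,:3].T@T[:3,3],3),np.round(T[:3,:3],2).tolist(),d['K'][0][0])
E
```

```text
{'t': 0.0, 'q': [62.676, 14.083, 89.324, -0.001, 76.699, -9.974], 'qd': [-0.123, 0.015, 0.067, -0.12, 0.029, -0.061], 'joint_torque': [-0.002, -41.582, -31.46, 0.068, 0.033, -0.0], 'ee_pos': [0.194, 0.62, 0.204], 'orientation': [[0.298, 0.954, -0.001], [0.954, -0.298, -0.002], [-0.002, -0.0, -1.0]], 'wrist_force': [0.365, -0.038, -0.069], 'wrist_torque': [0.006, -0.026, 0.011], 'finger_gap': 0.094}
scene [1.218 0.044 0.922] [[-0.05, 1.0, -0.0], [0.81, 0.04, -0.58], [-0.58, -0.04, -0.81]] 370.05119583959106
top [0.465 0.013 1.515] [[-0.02, -1.0, -0.01], [-1.0, 0.03, -0.08], [0.08, 0.0, -1.0]] 413.939798755845
```

View pics/top0.png

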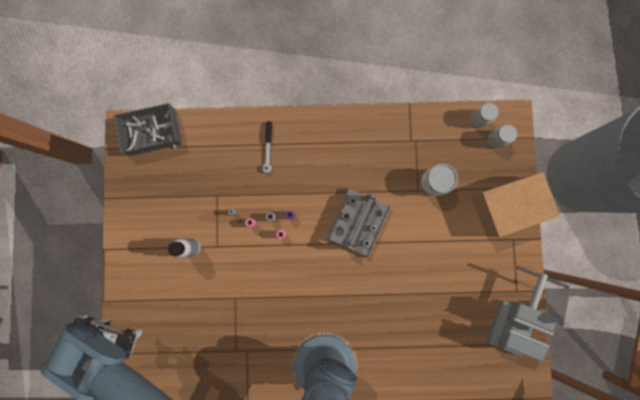

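View pics/scene0.png

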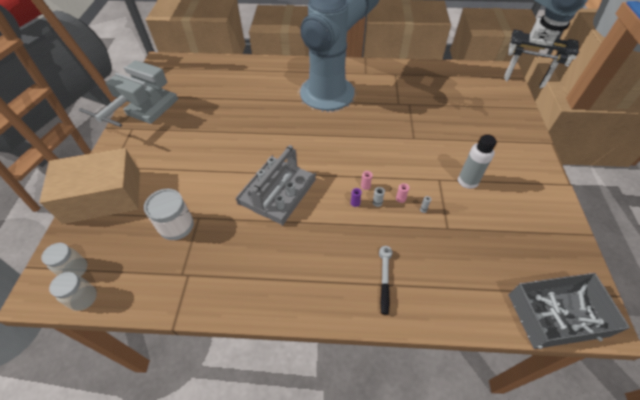

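The top view shows two unpainted sockets, slim at (232,212) and thick at (270,216). Pink ones are at (250,223) and (281,234), and a purple one at (290,215). The carrier is at (360,222), the ratchet at (267,148), the tin at (440,180) and the spray can at (184,248). Next I'll enlarge both views to confirm.

Run:
```python
from h import *
a=cv2.imread('pics/top0.png')[186:260,210:400]; b=cv2.imread('pics/scene0.png')[145:225,230:440]
f=lambda i:cv2.resize(i,(800,int(i.shape[0]*800/i.shape[1])),interpolation=cv2.INTER_CUBIC)
o=np.vstack([f(a),f(b)])[:600]; print(f(a).shape,f(b).shape); cv2.imwrite('pics/c1.png',o)
```

```text
(311, 800, 3) (304, 800, 3)
```

View pics/c1.png

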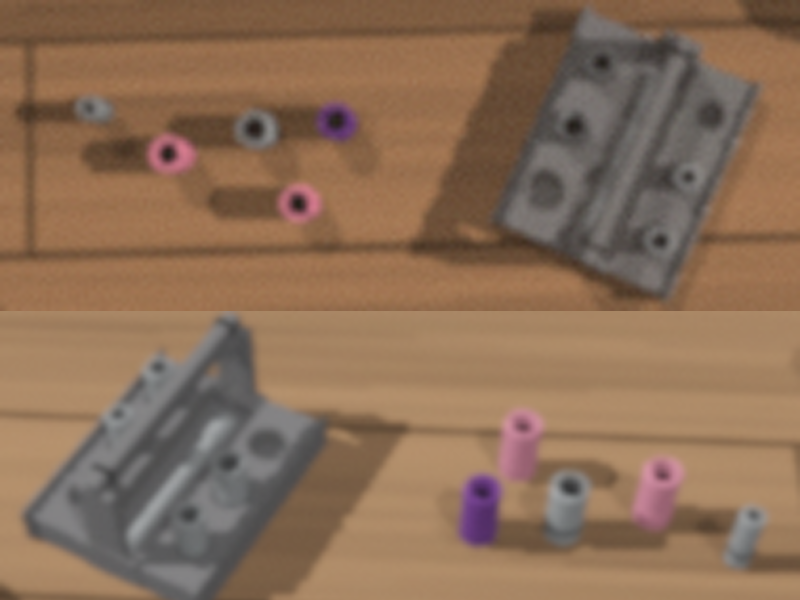

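The crop confirms it. The plain steel thick socket, top px (270.6,216.6), is socket_large. The plain steel slim one, top px (232,211.5), is socket_small. The pink and purple ones are decoys. The empty narrow well is near (379,213) and the wide one near (340,231). Now I'll compute their positions.

```bash
cat > meas.py <<'E'
from h import *
def sock(d,guess,z=0.03,r=9):
    im=cv2.resize(d['img'],None,fx=4,fy=4,interpolation=cv2.INTER_CUBIC)
    hsv=cv2.cvtColor(im,cv2.COLOR_BGR2HSV)
    m=((hsv[...,1]<75)).astype(np.uint8)
    w=np.zeros_like(m); cv2.circle(w,(int(guess[0]*4),int(guess[1]*4)),r*4,1,-1); m&=w
    c=max(cv2.findContours(m,cv2.RETR_EXTERNAL,cv2.CHAIN_APPROX_NONE)[0],key=cv2.contourArea)
    M=cv2.moments(c); u=np.array([M['m10'],M['m01']])/M['m00']; u=(u+.5)/4-.5
    return u,M['m00']/16,ray(d,*u,z)
def dark(d,guess,z,r=4):
    g=cv2.cvtColor(d['img'],cv2.COLOR_BGR2GRAY); g=cv2.resize(g,None,fx=4,fy=4,interpolation=cv2.INTER_CUBIC).astype(float)
    yy,xx=np.mgrid[:g.shape[0],:g.shape[1]]; u=np.array(guess,float)
    for _ in range(4):
        k=(np.hypot(xx-u[0]*4,yy-u[1]*4)<r*4); w=np.clip(np.percentile(g[k],60)-g,0,None)*k
        u=np.array([(w*xx).sum(),(w*yy).sum()])/w.sum()/4
    return u,ray(d,*u,z)
E
cat > m1.py <<'E'
from meas import *
D={n:dict(np.load(n+'0.npz')) for n in('top','scene')}
t,s=D['top'],D['scene']
for nm,gt,gs in(('small',(232,212),(426,204)),('large',(270.6,216.6),(378.5,196))):
    for d,g in((t,gt),(s,gs)):
        u,a,p=sock(d,g); print(nm,u.round(1),round(a),p.round(4))
P=[];Q=[]
for q,c,z,r in(((-58,52),(711,113),.03,4),((58,-52),(546,188),.03,5),((0,52),(688,177),.068,3),((58,52),(659,240),.068,3),((-58,-52),(601,63),.068,3),((0,-52),(574,127),.068,3)):
    u,p=dark(t,(210+c[0]/4.21,186+c[1]/4.21),z,r); P.append(p[:2]);Q.append(np.array(q)/1e3)
P=np.array(P);Q=np.array(Q);Pc=P-P.mean(0);Qc=Q-Q.mean(0)
th=np.arctan2((Qc[:,0]*Pc[:,1]-Qc[:,1]*Pc[:,0]).sum(),(Qc*Pc).sum())
R=np.array([[np.cos(th),-np.sin(th)],[np.sin(th),np.cos(th)]]); o=P.mean(0)-R@Q.mean(0)
print('carrier',o.round(4),np.degrees(th).round(1)); print('res mm',((P-Q@R.T-o)*1e3).round(1).tolist())
print('ws',(o+R@[-.058,.052]).round(4),'wl',(o+R@[.058,-.052]).round(4), 'scene px small/large',proj(s,[*(o+R@[-.058,.052]),.03]).round(1),proj(s,[*(o+R@[.058,-.052]),.03]).round(1))
for nm,u in(('tin',(440,182)),('spraybase',(192,247)),('ratchet',(267,168)),('pink',(250,223)),('pink2',(281,234)),('purple',(290,215))): print(nm,ray(t,*u,.03).round(3))
E
python3 m1.py
```

```text
small [231.9 211.6] 44 [0.5529 0.3178 0.03  ]
small [425.1 203.6] 132 [0.5511 0.3187 0.03  ]
large [270.6 216.4] 79 [0.5322 0.1788 0.03  ]
large [378.2 195.5] 180 [0.5276 0.1804 0.03  ]
carrier [ 0.504  -0.1367] 153.9
res mm [[0.6, -0.4], [3.0, -3.6], [-0.3, 2.5], [-0.4, 0.3], [-1.1, 1.1], [-1.8, 0.1]]
ws [ 0.5332 -0.209 ] wl [ 0.4749 -0.0645] scene px small/large [250.5 191.9] [299.2 179.1]
tin [ 0.641 -0.434  0.03 ]
spraybase [0.43  0.461 0.03 ]
ratchet [0.708 0.189 0.03 ]
pink [0.51  0.253 0.03 ]
pink2 [0.468 0.143 0.03 ]
purple [0.535 0.109 0.03 ]
```

```bash
cat > go.py <<'E'
import sys
from h import *
from scipy.spatial.transform import Rotation as Ro
def go(x,y,z,yaw):
    s=arm.sense(); R=np.array(s['orientation']); p=np.array(s['ee_pos'])
    c,n=np.cos(np.radians(yaw)),np.sin(np.radians(yaw))
    G=np.array([[c,n,0],[n,-c,0],[0,0,-1.]])
    print('t',round(s['t'],2),'pos',p.round(4),'F',np.round(s['wrist_force'],1),'gap',round(s['finger_gap'],4))
    print('offset',(R.T@(np.array([x,y,z])-p)/.06).round(3).tolist(),'rot',(Ro.from_matrix(R.T@G).as_rotvec(degrees=True)/6).round(2).tolist())
if __name__=='__main__': go(*map(float,sys.argv[1:]))
E
python3 go.py .5315 .179 .24 -26.1
```

```text
t 0.1 pos [0.1936 0.62   0.2045] F [ 0.4 -0.2  1. ] gap 0.0941
offset [-5.337, 7.567, -0.585] rot [0.01, 0.01, 16.46]
```

drive_tool:
  rot:
    - [0,0,0]
    - [0,0,2]
    - [0.01,0.01,16.46]
    - [0.01,0.01,16.46]
    - [0.01,0.01,16.46]
    - [0.01,0.01,16.46]
    - [0.01,0.01,16.46]
    - [0.01,0.01,16.46]
  offset:
    - [0,0,-0.9]
    - [-0.6,0.8,-0.9]
    - [-5.34,7.57,-0.6]
    - [-5.34,7.57,-0.6]
    - [-5.34,7.57,-0.6]
    - [-5.34,7.57,-0.6]
    - [-5.34,7.57,-0.6]
    - [-5.34,7.57,-0.6]
  claw: [100,80,60,60,60,60,60,60]
  newtons: 25

```text
t: 1.1
ee_pos: [0.4585, 0.2732, 0.2455]
orientation: [[0.999, -0.051, -0.0], [-0.051, -0.999, 0.001], [-0.0, -0.001, -1.0]]
wrist_force: [1.0, 1.0, 0.8]
finger_gap: 0.0564
```

```bash
python3 go.py .5315 .179 .16 -26.1
```

```text
t 1.1 pos [0.4585 0.2732 0.2455] F [1.  1.  0.8] gap 0.0564
offset [1.295, 1.509, 1.423] rot [-0.01, 0.0, 3.87]
```

drive_tool:
  rot:
    - [0,0,1.5]
    - [0,0,3]
    - [0,0,3.7]
    - [0,0,3.7]
    - [0,0,3.7]
  offset:
    - [0.5,0.6,0.6]
    - [1,1.2,1.2]
    - [1.2,1.45,1.4]
    - [1.2,1.45,1.4]
    - [1.2,1.45,1.4]
  claw: [60,60,60,60,60]

```text
t: 1.72
ee_pos: [0.5258, 0.1857, 0.1624]
orientation: [[0.909, -0.417, 0.001], [-0.417, -0.909, 0.001], [0.0, -0.002, -1.0]]
wrist_force: [0.5, 0.1, -0.4]
finger_gap: 0.0561
```

```bash
python3 go.py .5315 .179 .034 -26.1; python3 -c "
from h import *
for n in('scene','top'):
  d=cam(n); np.savez(n+'1.npz',**d)
  if n=='scene': cv2.imwrite('pics/s1.png',cv2.resize(d['img'][110:230,280:460],(800,533),interpolation=cv2.INTER_CUBIC))
"
```

```text
t 1.73 pos [0.5258 0.1857 0.1624] F [ 0.5  0.1 -0.4] gap 0.0561
offset [0.132, 0.065, 2.14] rot [-0.01, -0.0, 0.24]
```

View pics/s1.png

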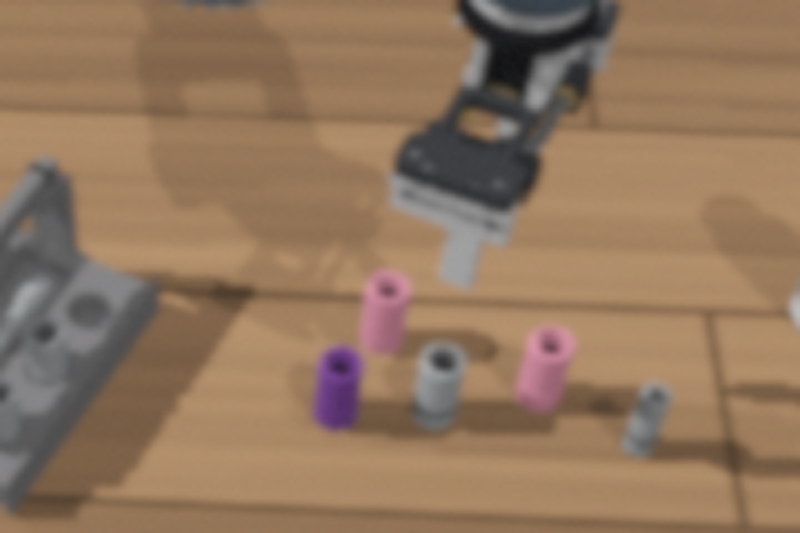

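The gripper is hovering above the thick steel socket, whose rim is at (441,355) in the crop, with no neighbour in the jaw plane. I'll descend now.

drive_tool:
  rot:
    - [0,0,0.24]
    - [0,0,0.24]
    - [0,0,0.24]
    - [0,0,0.24]
    - [0,0,0.24]
    - [0,0,0.24]
  offset:
    - [0.13,0.065,0.4]
    - [0.13,0.065,0.9]
    - [0.13,0.065,1.4]
    - [0.13,0.065,1.9]
    - [0.13,0.065,2.13]
    - [0.13,0.065,2.13]
  claw: [60,60,60,60,60,60]

```text
t: 2.58
ee_pos: [0.531, 0.1788, 0.0338]
orientation: [[0.898, -0.44, -0.001], [-0.44, -0.898, 0.001], [-0.001, -0.001, -1.0]]
wrist_force: [0.8, -0.8, 0.1]
finger_gap: 0.0565
```

```bash
python3 go.py .5315 .179 .034 -26.1
```

```text
t 2.58 pos [0.531  0.1788 0.0338] F [ 0.8 -0.8  0.1] gap 0.0565
offset [0.007, -0.007, -0.003] rot [-0.01, 0.01, -0.01]
```

Close and check the gap, then lift.

drive_tool:
  rot:
    - [0,0,0]
    - [0,0,0]
    - [0,0,0]
    - [0,0,0]
    - [0,0,0]
    - [0,0,0]
  offset:
    - [0,0,0]
    - [0,0,0]
    - [0,0,0]
    - [0,0,0]
    - [0,0,-0.2]
    - [0,0,-0.5]
  claw: [20,20,20,20,20,20]
  newtons: 25

```text
t: 3.32
ee_pos: [0.5308, 0.1782, 0.0644]
orientation: [[0.897, -0.441, -0.001], [-0.441, -0.897, 0.001], [-0.001, -0.0, -1.0]]
wrist_force: [-0.0, 0.7, -0.5]
finger_gap: 0.0295
```

```bash
cat >> m1.py <<'E'
print('--kept only')
def fit(P,Q):
    Pc=P-P.mean(0);Qc=Q-Q.mean(0)
    th=np.arctan2((Qc[:,0]*Pc[:,1]-Qc[:,1]*Pc[:,0]).sum(),(Qc*Pc).sum())
    R=np.array([[np.cos(th),-np.sin(th)],[np.sin(th),np.cos(th)]]); o=P.mean(0)-R@Q.mean(0); return o,R,th
for sel in([2,3,4,5],[0,2,3,4,5]):
    o,R,th=fit(P[sel],Q[sel]); print(o.round(4),np.degrees(th).round(1),((P-Q@R.T-o)*1e3).round(1).tolist(),'ws',(o+R@[-.058,.052]).round(4),'wl',(o+R@[.058,-.052]).round(4))
# outline of carrier: skirt z~.036 in top view, silhouette by saturation
hsv=cv2.cvtColor(t['img'],cv2.COLOR_BGR2HSV); m=(hsv[...,1]<70).astype(np.uint8); w=np.zeros_like(m); w[180:262,322:398]=1; m&=w
c=max(cv2.findContours(m,0,1)[0],key=cv2.contourArea); r=cv2.minAreaRect(c); print(r, [ray(t,*q,.03)[:2].round(3).tolist() for q in cv2.boxPoints(r)])
E
python3 m1.py | sed -n '/kept/,$p'; python3 go.py .475 -.064 .2 -26.1
```

```text
--kept only
[ 0.5031 -0.1357] 154.1 [[1.1, -1.5], [4.3, -4.4], [0.3, 1.6], [0.4, -0.3], [-0.1, -0.3], [-0.7, -1.0]] ws [ 0.5326 -0.2078] wl [ 0.4736 -0.0637]
[ 0.5033 -0.1361] 154.2 [[0.8, -1.3], [4.2, -4.1], [0.1, 1.9], [0.2, 0.1], [-0.2, -0.1], [-0.8, -0.7]] ws [ 0.5329 -0.2081] wl [ 0.4737 -0.064 ]
((358.8661193847656, 220.86264038085938), (46.508201599121094, 58.94377517700195), 23.355566024780273) [[0.448, -0.017], [0.64, -0.107], [0.569, -0.258], [0.379, -0.167]]
t 3.33 pos [0.5308 0.1782 0.0644] F [-0.   0.7 -0.5] gap 0.0295
offset [0.944, 4.033, -2.262] rot [-0.0, 0.01, -0.02]
```

drive_tool:
  rot:
    - [0,0,0]
    - [0,0,0]
    - [0,0,0]
    - [0,0,0]
    - [0,0,0]
    - [0,0,0]
    - [0,0,0]
    - [0,0,0]
  offset:
    - [0,0,-0.6]
    - [0,0,-1.4]
    - [0.2,0.7,-2.1]
    - [0.4,1.5,-2.26]
    - [0.6,2.4,-2.26]
    - [0.8,3.3,-2.26]
    - [0.93,3.9,-2.26]
    - [0.94,4.03,-2.26]
  claw: [20,20,20,20,20,20,20,20]

```text
t: 4.32
ee_pos: [0.475, -0.0653, 0.2004]
orientation: [[0.896, -0.444, 0.002], [-0.444, -0.896, 0.001], [0.001, -0.001, -1.0]]
wrist_force: [-0.7, 0.1, -0.5]
finger_gap: 0.0295
```

drive_tool:
  rot:
    - [0,0,0]
    - [0,0,0]
  offset:
    - [0,0,0.6]
    - [0,0,1]
  claw: [20,20]

```text
t: 4.58
ee_pos: [0.4751, -0.0627, 0.1388]
orientation: [[0.898, -0.441, 0.0], [-0.441, -0.898, 0.001], [-0.0, -0.001, -1.0]]
wrist_force: [0.1, 0.1, -0.8]
finger_gap: 0.0294
```

```bash
python3 go.py .4738 -.064 .08 -25.9;  python3 -c "
from h import *
d=cam('scene'); np.savez('scene2.npz',**d)
e=cam('top'); np.savez('top2.npz',**e)
f=lambda i:cv2.resize(i,None,fx=6.2,fy=6.2,interpolation=cv2.INTER_CUBIC)
cv2.imwrite('pics/s2.png',np.hstack([f(d['img'][120:210,265:330]),f(e['img'][180:270,330:392])]))
"
```

```text
t 4.58 pos [ 0.4751 -0.0627  0.1388] F [ 0.1  0.1 -0.8] gap 0.0294
offset [-0.01, 0.03, 0.98] rot [-0.01, 0.0, -0.04]
```

View pics/s2.png

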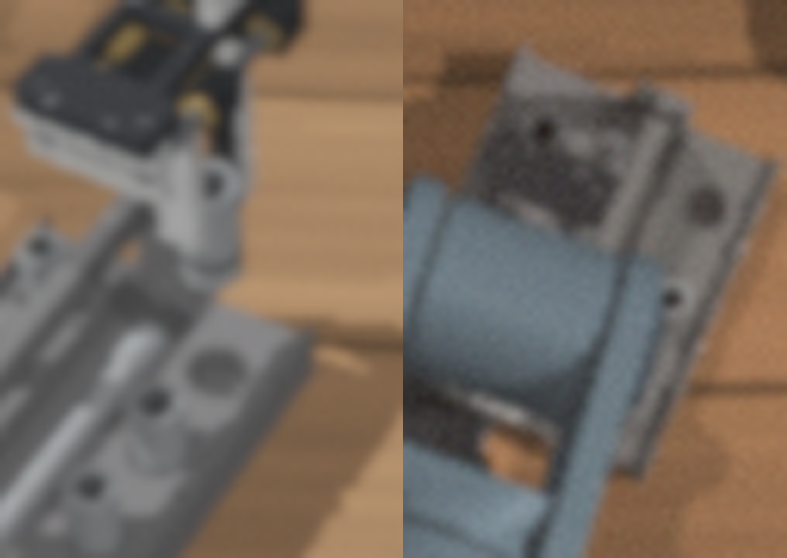

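In the left half, the thick socket is upright in the jaws above the empty wide well: foot near (212,268), well mouth at (217,370). I'll check the alignment numerically.

```bash
python3 -c "
from h import *
d=dict(np.load('scene2.npz'))
f=lambda p:((proj(d,p)-[265,120])*6.2).round(0)
p=np.array([.4751,-.0627,.1048])
print('foot',f(p),f(p+[.015,0,0]),f(p+[0,.015,0]),f(p-[0,.015,0]))
for z in(.03,):
  w=np.array([.4738,-.064,z]); print('well',f(w),f(w+[.0165,0,0]),f(w-[.0165,0,0]),f(w+[0,.0165,0]),f(w-[0,.0165,0]))
print(ray(d,265+217/6.2,120+370/6.2,.03))
"
```

```text
foot [208. 266.] [205. 290.] [239. 267.] [177. 265.]
well [213. 365.] [210. 390.] [216. 340.] [246. 366.] [181. 363.]
[ 0.47727297 -0.06181431  0.03      ]
```

Scene and top estimates agree to about 2 mm, and their mean is almost the present position. I'll descend slowly and watch the force.

drive_tool:
  rot:
    - [0,0,0]
    - [0,0,0]
    - [0,0,0]
    - [0,0,0]
    - [0,0,0]
    - [0,0,0]
    - [0,0,0]
  offset:
    - [0,0,0.4]
    - [0,0.01,0.8]
    - [0,0.01,1.1]
    - [0,0.01,1.2]
    - [0,0.01,1.25]
    - [0,0.01,1.3]
    - [0,0.01,1.35]
  claw: [20,20,20,20,20,20,20]

```text
t: 5.55
ee_pos: [0.4755, -0.0641, 0.0588]
orientation: [[0.897, -0.441, 0.001], [-0.441, -0.897, 0.001], [0.001, -0.001, -1.0]]
wrist_force: [0.2, -0.2, -1.8]
finger_gap: 0.0294
```

It has entered the well with no contact force. Continue down.

drive_tool:
  rot:
    - [0,0,0]
    - [0,0,0]
    - [0,0,0]
    - [0,0,0]
    - [0,0,0]
  offset:
    - [0,0,0.08]
    - [0,0,0.16]
    - [0,0,0.22]
    - [0,0,0.27]
    - [0,0,0.27]
  claw: [20,20,20,20,20]

```text
t: 6.18
ee_pos: [0.475, -0.0641, 0.0427]
orientation: [[0.897, -0.441, -0.001], [-0.441, -0.897, 0.001], [-0.001, -0.001, -1.0]]
wrist_force: [-3.4, 1.0, 5.8]
finger_gap: 0.0296
```

drive_tool:
  rot:
    - [0,0,0]
    - [0,0,0]
    - [0,0,0]
    - [0,0,0]
    - [0,0,0]
    - [0,0,0]
    - [0,0,0]
    - [0,0,0]
  offset:
    - [0,0,0.01]
    - [0,0,0]
    - [0,0,0]
    - [0,0,-0.3]
    - [0,0,-0.9]
    - [0,0,-1.6]
    - [0,0,-2.5]
    - [0,0,-3]
  claw: [20,48,48,48,48,48,48,48]

```text
t: 7.18
ee_pos: [0.476, -0.0647, 0.2252]
orientation: [[0.897, -0.441, 0.004], [-0.441, -0.897, -0.001], [0.004, -0.001, -1.0]]
wrist_force: [-0.1, -0.5, 0.6]
finger_gap: 0.0455
```

```bash
python3 go.py .5522 .318 .2 -25.9
```

```text
t 7.17 pos [ 0.476  -0.0647  0.2252] F [-0.1 -0.5  0.6] gap 0.0455
offset [-1.677, -6.283, 0.421] rot [-0.01, -0.04, -0.05]
```

drive_tool:
  rot:
    - [0,0,0]
    - [0,0,0]
    - [0,0,0]
    - [0,0,0]
    - [0,0,0]
    - [0,0,0]
    - [0,0,0]
    - [0,0,0]
  offset:
    - [-0.2,-0.7,0.2]
    - [-0.4,-1.6,0.4]
    - [-0.7,-2.6,0.42]
    - [-0.95,-3.6,0.42]
    - [-1.2,-4.6,0.42]
    - [-1.5,-5.6,0.42]
    - [-1.66,-6.2,0.42]
    - [-1.68,-6.28,0.42]
  claw: [48,48,48,48,48,48,48,48]

```text
t: 8.18
ee_pos: [0.5506, 0.3203, 0.1966]
orientation: [[0.899, -0.439, -0.0], [-0.439, -0.899, 0.001], [-0.001, -0.0, -1.0]]
wrist_force: [0.4, -0.7, 0.0]
finger_gap: 0.045
```

drive_tool:
  rot:
    - [0,0,0]
    - [0,0,0]
  offset:
    - [0,0,0.7]
    - [0,0,1]
  claw: [48,48]

```text
t: 8.43
ee_pos: [0.5494, 0.3169, 0.1345]
orientation: [[0.897, -0.442, -0.004], [-0.442, -0.897, -0.001], [-0.003, 0.002, -1.0]]
wrist_force: [-0.0, 0.6, -1.0]
finger_gap: 0.0449
```

```bash
python3 go.py .5525 .318 .034 -25.9;  python3 -c "
from h import *
d=cam('scene'); np.savez('scene3.npz',**d)
cv2.imwrite('pics/s3.png',cv2.resize(d['img'][130:225,230:450],None,fx=3.6,fy=3.6,interpolation=cv2.INTER_CUBIC))
"
```

```text
t 8.43 pos [0.5494 0.3169 0.1345] F [-0.   0.6 -1. ] gap 0.0449
offset [0.043, -0.042, 1.675] rot [0.02, 0.03, -0.06]
```

View pics/s3.png

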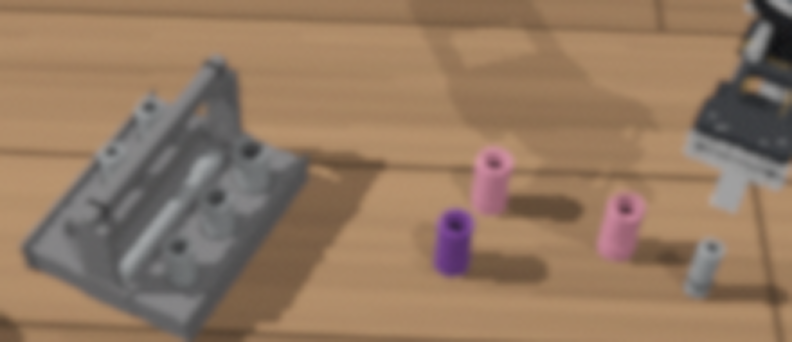

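The thick socket stands in its well at (250,160), level with its neighbours. The slim one is at (705,268), below the jaws. Descend and grip.

drive_tool:
  rot:
    - [0,0,0]
    - [0,0,0]
    - [0,0,0]
    - [0,0,0]
    - [0,0,0]
    - [0,0,0]
  offset:
    - [0.04,-0.04,0.3]
    - [0.04,-0.04,0.8]
    - [0.04,-0.04,1.3]
    - [0.04,-0.04,1.6]
    - [0.04,-0.04,1.67]
    - [0.04,-0.04,1.67]
  claw: [48,48,48,48,48,48]

```text
t: 9.22
ee_pos: [0.5548, 0.3198, 0.0379]
orientation: [[0.897, -0.441, 0.001], [-0.441, -0.897, 0.001], [0.001, -0.002, -1.0]]
wrist_force: [-0.4, 0.2, -0.2]
finger_gap: 0.0451
```

drive_tool:
  rot:
    - [0,0,0]
    - [0,0,0]
    - [0,0,0]
    - [0,0,0]
    - [0,0,0]
    - [0,0,0]
  offset:
    - [0,0,0]
    - [0,0,0]
    - [0,0,0]
    - [0,0,0]
    - [0,0,-0.2]
    - [0,0,-0.5]
  claw: [10,10,10,10,10,10]
  newtons: 25

```text
t: 9.98
ee_pos: [0.5536, 0.3195, 0.0676]
orientation: [[0.897, -0.441, -0.001], [-0.441, -0.897, 0.001], [-0.001, -0.0, -1.0]]
wrist_force: [0.1, -0.3, -0.7]
finger_gap: 0.0193
```

```bash
python3 go.py .5332 -.208 .2 -25.9
```

```text
t 9.97 pos [0.5536 0.3195 0.0676] F [ 0.1 -0.3 -0.7] gap 0.0193
offset [3.572, 8.039, -2.212] rot [-0.0, 0.01, -0.05]
```

drive_tool:
  rot:
    - [0,0,0]
    - [0,0,0]
    - [0,0,0]
    - [0,0,0]
    - [0,0,0]
    - [0,0,0]
    - [0,0,0]
    - [0,0,0]
  offset:
    - [0,0,-0.7]
    - [0.2,0.5,-1.5]
    - [0.5,1.2,-2.2]
    - [0.9,2.1,-2.4]
    - [1.3,3,-2.4]
    - [1.7,3.9,-2.4]
    - [2.1,4.8,-2.4]
    - [2.5,5.7,-2.4]
  claw: [10,10,10,10,10,10,10,10]

```text
t: 10.98
ee_pos: [0.5376, -0.0555, 0.2124]
orientation: [[0.897, -0.441, 0.002], [-0.441, -0.897, 0.0], [0.002, -0.001, -1.0]]
wrist_force: [0.5, -0.6, 0.1]
finger_gap: 0.0194
```

drive_tool:
  rot:
    - [0,0,0]
    - [0,0,0]
    - [0,0,0]
    - [0,0,0]
    - [0,0,0]
  offset:
    - [0.4,0.9,0]
    - [0.8,1.7,0]
    - [1.07,2.3,0]
    - [1.07,2.3,0]
    - [1.07,2.3,0]
  claw: [10,10,10,10,10]

```text
t: 11.6
ee_pos: [0.5345, -0.2053, 0.2113]
orientation: [[0.897, -0.441, 0.001], [-0.441, -0.897, 0.001], [0.0, -0.001, -1.0]]
wrist_force: [-0.9, 0.1, -0.7]
finger_gap: 0.0195
```

```bash
python3 go.py .534 -.2075 .13 -25.9
```

```text
t 11.6 pos [ 0.5345 -0.2053  0.2113] F [-0.9  0.1 -0.7] gap 0.0195
offset [0.008, 0.037, 1.356] rot [-0.01, -0.0, -0.05]
```

drive_tool:
  rot:
    - [0,0,0]
    - [0,0,0]
    - [0,0,0]
    - [0,0,0]
    - [0,0,0]
  offset:
    - [0.01,0.03,0.5]
    - [0.01,0.03,1]
    - [0.01,0.03,1.45]
    - [0.01,0.03,1.45]
    - [0.01,0.03,1.45]
  claw: [10,10,10,10,10]

```text
t: 12.22
ee_pos: [0.535, -0.2072, 0.1251]
orientation: [[0.898, -0.44, 0.002], [-0.44, -0.898, -0.0], [0.002, -0.001, -1.0]]
wrist_force: [-0.3, -0.2, 0.4]
finger_gap: 0.0194
```

```bash
python3 go.py .534 -.2075 .072 -25.9; python3 -c "
from h import *
d=cam('scene'); p=np.array(arm.sense()['ee_pos'])-[0,0,.0376]
np.savez('scene4.npz',**d)
f=lambda q:((proj(d,q)-[215,120])*7).round(0)
print('foot',f(p),f(p+[0,.01,0]),f(p-[0,.01,0]),f(p+[.01,0,0])); print('well',f([.534,-.2075,.03]),f([.534,-.196,.03]),f([.534,-.219,.03]),f([.5455,-.2075,.03]))
cv2.imwrite('pics/s4.png',cv2.resize(d['img'][120:205,215:310],None,fx=7,fy=7,interpolation=cv2.INTER_CUBIC))
"
```

```text
t 12.22 pos [ 0.535  -0.2072  0.1251] F [-0.3 -0.2  0.4] gap 0.0194
offset [-0.015, 0.012, 0.885] rot [-0.01, -0.02, -0.04]
foot [229. 422.] [253. 423.] [206. 421.] [225. 440.]
well [252. 505.] [278. 506.] [225. 504.] [247. 525.]
```

View pics/s4.png

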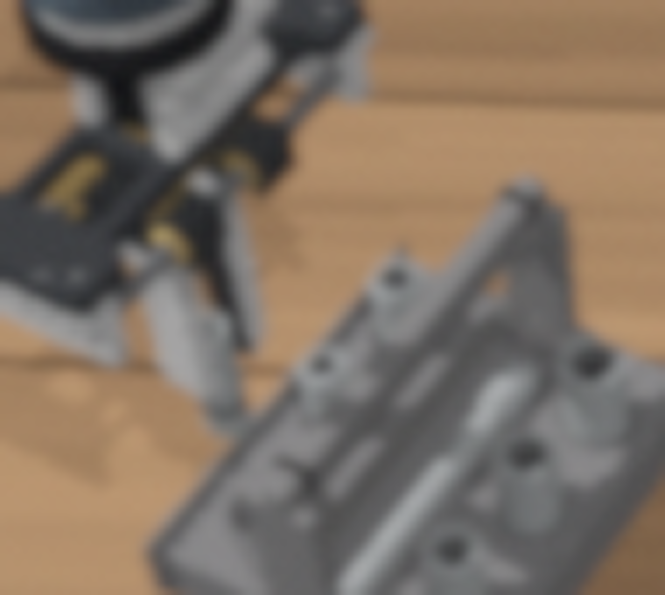

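The foot is at (227,420) as predicted, and the narrow well is near (248,510), matching (252,505). I'll descend gently.

drive_tool:
  rot:
    - [0,0,0]
    - [0,0,0]
    - [0,0,0]
    - [0,0,0]
    - [0,0,0]
    - [0,0,0]
    - [0,0,0]
  offset:
    - [-0.01,0,0.4]
    - [-0.01,0,0.7]
    - [-0.01,0,0.85]
    - [-0.01,0,0.93]
    - [-0.01,0,0.98]
    - [-0.01,0,1.03]
    - [-0.01,0,1.06]
  claw: [10,10,10,10,10,10,10]

```text
t: 13.15
ee_pos: [0.5363, -0.2078, 0.0661]
orientation: [[0.897, -0.441, 0.004], [-0.441, -0.897, 0.001], [0.003, -0.002, -1.0]]
wrist_force: [-7.4, 9.5, 32.5]
finger_gap: 0.0198
```

Contact has come at the chamfer, and the tool is being pushed towards −x, +y. I'll back off, shift that way and retry.

drive_tool:
  rot:
    - [0,0,0]
    - [0,0,0]
    - [0,0,0]
    - [0,0,0]
  offset:
    - [0,0,-0.08]
    - [-0.035,-0.017,-0.1]
    - [-0.035,-0.017,-0.1]
    - [-0.035,-0.017,-0.1]
  claw: [10,10,10,10]

```text
t: 13.65
ee_pos: [0.5331, -0.2059, 0.0669]
orientation: [[0.897, -0.441, 0.002], [-0.441, -0.897, -0.0], [0.002, -0.001, -1.0]]
wrist_force: [-0.0, 0.9, 6.0]
finger_gap: 0.0193
```

drive_tool:
  rot:
    - [0,0,0]
    - [0,0,0]
    - [0,0,0]
    - [0,0,0]
  offset:
    - [0,0,0.05]
    - [0,0,0.08]
    - [0,0,0.11]
    - [0,0,0.11]
  claw: [10,10,10,10]

```text
t: 14.15
ee_pos: [0.5356, -0.2061, 0.0654]
orientation: [[0.897, -0.442, 0.006], [-0.442, -0.897, 0.0], [0.005, -0.003, -1.0]]
wrist_force: [-3.6, 7.5, 31.4]
finger_gap: 0.02
```

Still on the rim, so I'll back off and look.

drive_tool:
  rot:
    - [0,0,0]
    - [0,0,0]
    - [0,0,0]
    - [0,0,0]
  offset:
    - [0,0,-0.2]
    - [0,0,-0.4]
    - [0,0,-0.4]
    - [0,0,-0.4]
  claw: [10,10,10,10]

```text
t: 14.65
ee_pos: [0.5316, -0.2052, 0.0826]
orientation: [[0.897, -0.441, -0.001], [-0.441, -0.897, 0.002], [-0.002, -0.001, -1.0]]
wrist_force: [-0.1, 0.4, -0.5]
finger_gap: 0.0194
```

```bash
python3 go.py .534 -.2075 .072 -25.9; python3 -c "
from h import *
d=cam('scene'); p=np.array(arm.sense()['ee_pos'])-[0,0,.0376]
e=cam('top'); np.savez('scene5.npz',**d); np.savez('top5.npz',**e)
f=lambda q:((proj(d,q)-[235,165])*10).round(0)
print('foot',f(p),f(p+[0,.01,0]),f(p-[0,.01,0]),f(p+[.01,0,0])); print('well',f([.534,-.2075,.03]),f([.534,-.196,.03]),f([.534,-.219,.03]),f([.5455,-.2075,.03]))
g=lambda i,s:cv2.resize(i,None,fx=s,fy=s,interpolation=cv2.INTER_CUBIC)
a=g(d['img'][165:205,235:275],10); b=g(e['img'][180:260,330:400],5); print(a.shape,b.shape)
cv2.imwrite('pics/s5.png',np.hstack([a,b]))
"
```

```text
t 14.65 pos [ 0.5316 -0.2052  0.0826] F [-0.1  0.4 -0.5] gap 0.0194
offset [0.053, 0.018, 0.176] rot [-0.01, 0.02, -0.05]
foot [161. 235.] [194. 236.] [128. 233.] [155. 261.]
well [159. 271.] [197. 272.] [122. 269.] [153. 301.]
(400, 400, 3) (400, 350, 3)
```

View pics/s5.png

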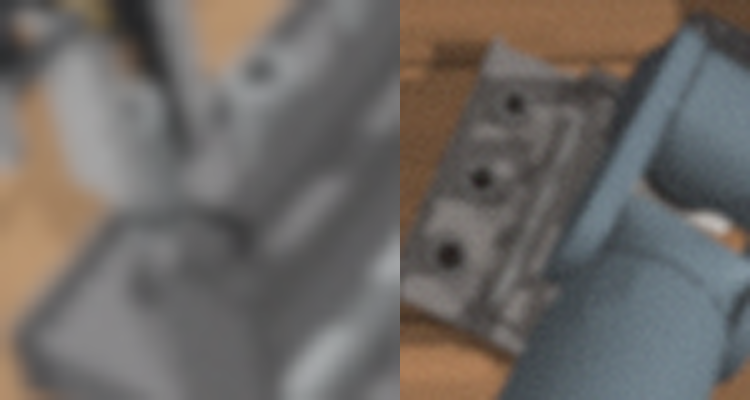

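```bash
cat > m5.py <<'E'
from meas import *
import sys
d=dict(np.load(sys.argv[1])); t=dict(np.load('top0.npz'))
P=[];Q=np.array([(-58,-52),(0,-52),(58,-52)])/1e3
for g in((353,200.6),(346.2,215.6),(339.8,231)):
    u,p=dark(d,g,.068,3); P.append(p[:2]); print(u.round(2),p.round(4), dark(t,g,.068,3)[1].round(4))
P=np.array(P);Pc=P-P.mean(0);Qc=Q-Q.mean(0)
th=np.arctan2((Qc[:,0]*Pc[:,1]-Qc[:,1]*Pc[:,0]).sum(),(Qc*Pc).sum())
R=np.array([[np.cos(th),-np.sin(th)],[np.sin(th),np.cos(th)]]); o=P.mean(0)-R@Q.mean(0)
print(o.round(4),np.degrees(th).round(1),((P-Q@R.T-o)*1e3).round(1).tolist(),'ws',(o+R@[-.058,.052]).round(4),'handle',o.round(4))
E
python3 m5.py top5.npz; python3 -c "
from h import *
d=dict(np.load('scene5.npz')); print(ray(d,235+149/10,165+277/10,.03), ray(d,235+149/10,165+277/10,.02))
for z in (.045,.05,.055,.06): print(z,((proj(d,[.5316,-.2052,z])-[235,165])*10).round())
print('tip',((proj(d,[.5316,-.2052,.0826])-[235,165])*10).round(),((proj(d,[.5316,-.2052,.105])-[235,165])*10).round())
"
```

```text
[352.82 200.74] [ 0.5781 -0.1144  0.068 ] [ 0.578  -0.1145  0.068 ]
[346.16 215.9 ] [ 0.5256 -0.0894  0.068 ] [ 0.5251 -0.0899  0.068 ]
[339.74 231.11] [ 0.4732 -0.0654  0.068 ] [ 0.4813 -0.066   0.068 ]
[ 0.5036 -0.1369] 155.0 [[-0.1, -0.1], [-0.0, 0.3], [0.1, -0.2]] ws [ 0.5342 -0.2085] handle [ 0.5036 -0.1369]
[ 0.53652246 -0.21027215  0.03      ] [ 0.52887694 -0.21312794  0.02      ]
0.045 [160. 234.]
0.05 [158. 224.]
0.055 [155. 214.]
0.06 [153. 203.]
tip [141. 155.] [128. 105.]
```

The carrier hasn't moved and its row fit is consistent. The lateral force on the second try also came partly from arm compliance. Allowing for the offset in the grip, the aim should be near (.5365,−.2055), so I'll retry there with a light press.

drive_tool:
  rot:
    - [0,0,0]
    - [0,0,0]
    - [0,0,0]
    - [0,0,0]
    - [0,0,0]
    - [0,0,0]
  offset:
    - [0.075,-0.03,0]
    - [0.075,-0.03,0.1]
    - [0.075,-0.03,0.2]
    - [0.075,-0.03,0.25]
    - [0.075,-0.03,0.3]
    - [0.075,-0.03,0.3]
  claw: [10,10,10,10,10,10]

```text
t: 15.5
ee_pos: [0.5369, -0.2057, 0.0651]
orientation: [[0.897, -0.441, -0.0], [-0.441, -0.897, 0.001], [-0.001, -0.001, -1.0]]
wrist_force: [1.5, -0.1, -0.7]
finger_gap: 0.0196
```

No contact force at this depth now. Continue.

drive_tool:
  rot:
    - [0,0,0]
    - [0,0,0]
    - [0,0,0]
    - [0,0,0]
  offset:
    - [0,0,0.04]
    - [0,0,0.08]
    - [0,0,0.12]
    - [0,0,0.12]
  claw: [10,10,10,10]

```text
t: 16.0
ee_pos: [0.5369, -0.2057, 0.0579]
orientation: [[0.897, -0.441, -0.0], [-0.441, -0.897, 0.001], [-0.001, -0.001, -1.0]]
wrist_force: [0.9, 0.3, -0.9]
finger_gap: 0.0193
```

It's in the well. Seated TCP should be about 0.0455, so 0.21 units remain.

drive_tool:
  rot:
    - [0,0,0]
    - [0,0,0]
    - [0,0,0]
    - [0,0,0]
    - [0,0,0]
  offset:
    - [0,0,0.07]
    - [0,0,0.13]
    - [0,0,0.18]
    - [0,0,0.22]
    - [0,0,0.22]
  claw: [10,10,10,10,10]

```text
t: 16.62
ee_pos: [0.5369, -0.2057, 0.0452]
orientation: [[0.897, -0.441, -0.0], [-0.441, -0.897, 0.001], [-0.001, -0.001, -1.0]]
wrist_force: [-2.1, 1.4, 2.1]
finger_gap: 0.0196
```

drive_tool:
  rot:
    - [0,0,0]
    - [0,0,0]
    - [0,0,0]
  offset:
    - [0,0,0.03]
    - [0,0,0.04]
    - [0,0,0.04]
  claw: [10,10,10]

```text
t: 17.0
ee_pos: [0.5373, -0.2059, 0.045]
orientation: [[0.897, -0.441, -0.001], [-0.441, -0.897, 0.001], [-0.001, -0.001, -1.0]]
wrist_force: [-6.9, 3.4, 16.0]
finger_gap: 0.0198
```

Firm contact with no further travel means it's on the floor. Release and rise.

drive_tool:
  rot:
    - [0,0,0]
    - [0,0,0]
    - [0,0,0]
    - [0,0,0]
    - [0,0,0]
    - [0,0,0]
    - [0,0,0]
    - [0,0,0]
  offset:
    - [0,0,-0.03]
    - [0,0,-0.03]
    - [0,0,-0.03]
    - [0,0,-0.3]
    - [0,0,-0.9]
    - [0,0,-1.6]
    - [0,0,-2.4]
    - [0,0,-2.6]
  claw: [10,38,38,38,38,38,38,38]

```text
t: 18.0
ee_pos: [0.539, -0.2071, 0.2036]
orientation: [[0.897, -0.441, 0.007], [-0.441, -0.897, -0.003], [0.008, -0.0, -1.0]]
wrist_force: [0.0, -0.2, -0.3]
finger_gap: 0.0358
```

```bash
python3 -c "
from h import *
d=cam('scene'); e=cam('top'); np.savez('scene6.npz',**d); np.savez('top6.npz',**e)
g=lambda i,s:cv2.resize(i,None,fx=s,fy=s,interpolation=cv2.INTER_CUBIC)
cv2.imwrite('pics/s6.png',np.hstack([g(d['img'][135:225,230:325],4.4),g(e['img'][180:270,320:402],4.4)]))
"; python3 m5.py top6.npz; python3 go.py .504 -.1365 .2 -115
```

```text
[352.77 200.76] [ 0.5781 -0.1142  0.068 ] [ 0.578  -0.1145  0.068 ]
[346.27 215.98] [ 0.5253 -0.0898  0.068 ] [ 0.5251 -0.0899  0.068 ]
[339.77 231.15] [ 0.473  -0.0656  0.068 ] [ 0.4813 -0.066   0.068 ]
[ 0.5036 -0.137 ] 155.1 [[-0.0, 0.0], [-0.2, 0.0], [0.2, -0.1]] ws [ 0.5344 -0.2086] handle [ 0.5036 -0.137 ]
t 18.1 pos [ 0.5378 -0.2064  0.2005] F [-0.1 -0.3 -0.8] gap 0.0355
offset [-1.02, -0.797, 0.005] rot [-0.03, -0.02, 14.8]
```

View pics/s6.png

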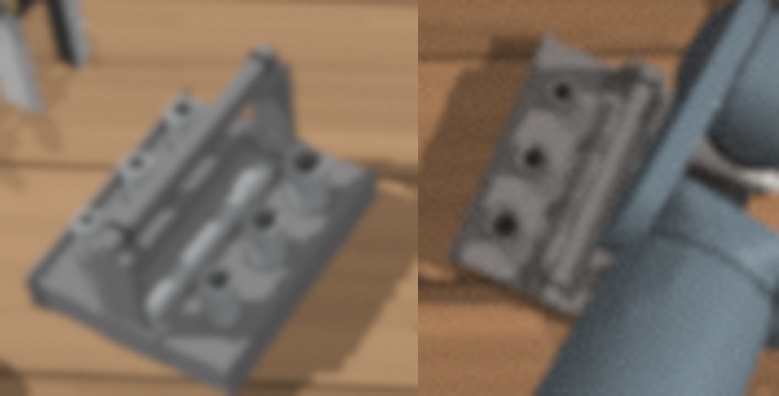

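All six sockets are seated and level, with the far row evenly spaced at (181,105), (135,163), (88,220). The carrier hasn't moved. I'll go over the handle with a 90° turn. The two seating poses put its middle at about (.505,−.136).

drive_tool:
  rot:
    - [0,0,1.7]
    - [0,0,3.4]
    - [0,0,5.1]
    - [0,0,6.8]
    - [0,0,8.5]
    - [0,0,10.2]
    - [0,0,11.9]
    - [0,0,13.6]
  offset:
    - [-0.1,-0.1,-0.2]
    - [-0.3,-0.2,-0.2]
    - [-0.5,-0.4,-0.2]
    - [-0.7,-0.6,-0.1]
    - [-0.9,-0.7,0]
    - [-1.02,-0.8,0]
    - [-1.02,-0.8,0]
    - [-1.02,-0.8,0]
  claw: [60,60,60,60,60,60,60,60]

```text
t: 19.1
ee_pos: [0.502, -0.1351, 0.1961]
orientation: [[-0.311, -0.95, -0.004], [-0.95, 0.311, 0.003], [-0.002, 0.004, -1.0]]
wrist_force: [0.6, -0.8, 0.9]
finger_gap: 0.0561
```

drive_tool:
  rot:
    - [0,0,1]
    - [0,0,1.2]
    - [0,0,1.2]
    - [0,0,1.2]
  offset:
    - [0,0,0]
    - [0,0,0.3]
    - [0,0,0.5]
    - [0,0,0.5]
  claw: [60,60,60,60]

```text
t: 19.6
ee_pos: [0.5019, -0.1351, 0.1661]
orientation: [[-0.422, -0.907, -0.004], [-0.907, 0.422, 0.003], [-0.001, 0.005, -1.0]]
wrist_force: [-0.5, 0.6, 0.0]
finger_gap: 0.0563
```

```bash
python3 go.py .505 -.136 .091 -115
```

```text
t 19.6 pos [ 0.5019 -0.1351  0.1661] F [-0.5  0.6  0. ] gap 0.0563
offset [-0.007, -0.06, 1.251] rot [0.05, 0.01, 0.01]
```

drive_tool:
  rot:
    - [0.05,0,0]
    - [0.05,0,0]
    - [0.05,0,0]
    - [0.05,0,0]
    - [0.05,0,0]
    - [0.05,0,0]
  offset:
    - [-0.01,-0.06,0.3]
    - [-0.01,-0.06,0.7]
    - [-0.01,-0.06,1.05]
    - [-0.01,-0.06,1.25]
    - [-0.01,-0.06,1.25]
    - [-0.01,-0.06,1.25]
  claw: [60,60,60,60,60,60]

```text
t: 20.35
ee_pos: [0.5075, -0.1371, 0.0946]
orientation: [[-0.422, -0.906, 0.006], [-0.906, 0.422, -0.002], [-0.001, -0.007, -1.0]]
wrist_force: [-1.0, 0.5, 0.7]
finger_gap: 0.056
```

drive_tool:
  rot:
    - [0,0,0]
    - [0,0,0]
    - [0,0,0]
    - [0,0,0]
    - [0,0,0]
    - [0,0,0]
  offset:
    - [0,0,0]
    - [0,0,0]
    - [0,0,0]
    - [0,0,0]
    - [0,0,0]
    - [0,0,0]
  claw: [30,5,5,5,5,5]
  newtons: 60

```text
t: 21.1
ee_pos: [0.507, -0.1363, 0.0937]
orientation: [[-0.423, -0.906, 0.005], [-0.906, 0.423, -0.0], [-0.002, -0.005, -1.0]]
wrist_force: [2.1, 3.6, 0.6]
finger_gap: 0.0137
```

drive_tool:
  rot:
    - [0,0,0]
    - [0,0,0]
    - [0,0,0]
    - [0,0,0]
    - [0,0,0]
    - [0,0,0]
    - [0,0,0]
    - [0,0,0]
  offset:
    - [0,0,-0.05]
    - [0,0,-0.12]
    - [0,0,-0.22]
    - [0,0,-0.34]
    - [0,0,-0.48]
    - [0,0,-0.64]
    - [0,0,-0.76]
    - [0,0,-0.82]
  claw: [5,5,5,5,5,5,5,5]

```text
t: 22.1
ee_pos: [0.5069, -0.1368, 0.1436]
orientation: [[-0.422, -0.906, 0.006], [-0.906, 0.422, -0.002], [-0.001, -0.006, -1.0]]
wrist_force: [-0.4, 0.6, -7.6]
finger_gap: 0.0139
```

drive_tool:
  rot:
    - [0,0,0]
    - [0,0,0]
    - [0,0,0]
    - [0,0,0]
    - [0,0,0]
    - [0,0,0]
    - [0,0,0]
    - [0,0,0]
  offset:
    - [0,0,-0.1]
    - [0,0,-0.24]
    - [0,0,-0.4]
    - [0,0,-0.56]
    - [0,0,-0.7]
    - [0,0,-0.8]
    - [0,0,-0.85]
    - [0,0,-0.85]
  claw: [5,5,5,5,5,5,5,5]

```text
t: 23.1
ee_pos: [0.5063, -0.1366, 0.1939]
orientation: [[-0.422, -0.906, 0.005], [-0.906, 0.422, -0.001], [-0.001, -0.005, -1.0]]
wrist_force: [0.5, 0.9, -8.6]
finger_gap: 0.0135
```

drive_tool:
  rot:
    - [0,0,0]
    - [0,0,0]
    - [0,0,0]
    - [0,0,0]
    - [0,0,0]
    - [0,0,0]
    - [0,0,0]
    - [0,0,0]
  offset:
    - [0,0,0]
    - [0,0,0]
    - [0,0,0]
    - [0,0,0]
    - [0,0,0]
    - [0,0,0]
    - [0,0,0]
    - [0,0,0]
  claw: [5,5,5,5,5,5,5,5]

```text
t: 24.1
ee_pos: [0.5063, -0.1366, 0.1938]
orientation: [[-0.422, -0.906, 0.005], [-0.906, 0.422, -0.001], [-0.001, -0.005, -1.0]]
wrist_force: [-0.5, -0.7, -8.7]
finger_gap: 0.0134
```

```bash
python3 -c "
from h import *
s=arm.sense(); print(s['t'],np.round(s['wrist_force'],1),np.round(s['wrist_torque'],2),np.round(s['ee_pos'],4),s['finger_gap'],np.abs(s['qd']).max())
d=cam('scene','s7full.png')
cv2.imwrite('pics/s7.png',cv2.resize(d['img'][60:270,120:400],(800,600),interpolation=cv2.INTER_CUBIC))
"
```

```text
24.1 [-0.5 -0.7 -8.7] [-0.03  0.14  0.02] [ 0.5063 -0.1366  0.1938] 0.01339068121164414 0.0749329972122966
```

View pics/s7.png

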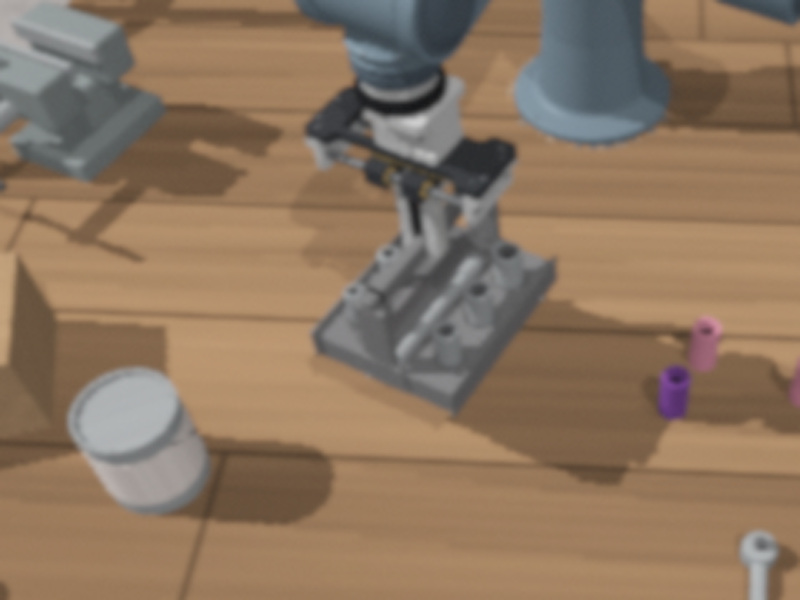

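The carrier is up with the sockets standing in it, and the tin and ratchet are undisturbed. Visible skirt corners are near (315,333), (455,400) and (555,262). I'll check the level with these.

```bash
python3 -c "
from h import *
d=cam('scene'); o=np.array([.505,-.1365]); a=np.radians(155); R=np.array([[np.cos(a),-np.sin(a)],[np.sin(a),np.cos(a)]])
for q in((-.102,.082),(-.102,-.082),(.102,-.082)):
  print([((proj(d,[*(o+R@np.array(q)),.1+z])-[120,60])*800/280).round().tolist() for z in(0,.036)])
e=cam('top'); t=dict(np.load('top0.npz'))
for n,(r0,r1,c0,c1) in dict(tin=(160,200,415,462),ratchet=(118,178,255,280),spray=(232,264,164,204)).items():
  print(n,'diff',np.abs(e['img'][r0:r1,c0:c1].astype(int)-t['img'][r0:r1,c0:c1]).mean().round(1))
s=arm.sense(); print(s['t'],np.round(s['ee_pos'],4))
"
```

```text
[[313.0, 355.0], [305.0, 332.0]]
[[452.0, 417.0], [448.0, 395.0]]
[[554.0, 279.0], [553.0, 255.0]]
tin diff 4.9
ratchet diff 4.3
spray diff 22.3
24.25 [ 0.5063 -0.1366  0.1939]
```

The level agrees within a few pixels. The spray-can patch differs, so I'll look at it before and after.

```bash
python3 -c "
from h import *
e=cam('top'); t=dict(np.load('top0.npz')); d=cam('scene'); s=dict(np.load('scene0.npz'))
g=lambda i:cv2.resize(i,(390,290),interpolation=cv2.INTER_CUBIC)
c=lambda a:g(a['img'][225:275,155:222]); k=lambda a:g(a['img'][130:195,445:532])
cv2.imwrite('pics/s8.png',np.vstack([np.hstack([c(t),c(e)]),np.hstack([k(s),k(d)])]))
"
```

```text
(no output)
```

View pics/s8.png

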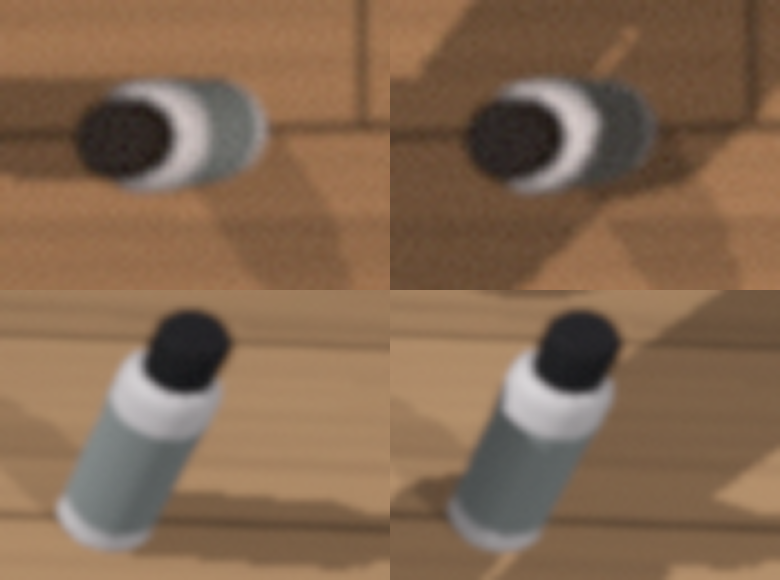

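The can sits at identical pixels in both views, with only the arm's shadow across it now. Handing in.

```bash
python3 -c "
from h import *
print(arm.sign_off()); s=arm.sense(); print(s['t'],np.round(s['ee_pos'],4),np.round(s['wrist_force'],1))"
```

```text
the job is handed in; nothing more can be done
None
the job is handed in; nothing more can be done
```

I seated both plain steel sockets in their wells, gripped the carrier's handle at 60 N and lifted it about 100 mm. I handed in at about 24 s, still holding it up; the sign-off gives no verdict.

- **Sockets:** The thick socket went in without trouble. The slim one landed on the well rim twice, pressing at about 32 N each time. I backed off, shifted a few mm and it then slid down freely until it stopped firmly on the floor.
- **Carrier:** The wrist carried about 8.7 N, which fits a full carrier. The arm held still, and the finger opening stayed at 13.4 mm on the 14 mm bar. The visible skirt corners matched a level carrier within about 8 px in the enlarged picture.
- **Sockets in the carrier:** Before the lift, all six looked seated and level. After it I could make out five; I did not separately confirm the sixth, at the far end of the back row by the gripper.
- **Ratchet, tin and spray can:** All three are where they started. One check flagged a change at the spray can, but before-and-after pictures show it was only the arm's shadow.
- **Camera disagreement:** The two camera views differed by 2–5 mm on the socket and well positions, which probably explains the missed tries with the slim socket.

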